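# Turn the filter cartridge home and bolt it

### The arm

A 6-joint arm with a two-finger parallel gripper is mounted at the origin on the work surface. World frame = base frame: x ahead of the robot, y to its left, z up, the work surface at z = 0. Lengths are in m, angles in rad, forces in N, time in s.
With the tool pointing down it reaches from about 0.3 to 0.875 m from the base axis. Payload 4.2 kg.
Tool frame: the origin (TCP) lies at the very end of the fingers, on their centre line; the grasp point (between the pads) lies 19 mm behind it; x points along the fingers, y is the direction in which the jaws open and shut, and the axes are right-handed (so a half turn about x gives the same grasp; the last joint's range is limited). The gripper opens to 85 mm and grips with 20 to 120 N. Pads are 22 mm wide; open, the fingers measure 114 mm over their backs; the gripper's body (76 mm by 85 mm) begins 54 mm behind the grasp point. The pads swing forward as they close: fully open they stand 13 mm farther back than shut.
Start: joints at [-1.294, 0.32, 1.565, -0, 1.257, -0.02], TCP at [0.168, -0.55, 0.207] pointing down, gripper open.
Joint ranges: [-3.11, 3.11], [-0.84, 2.01], [0.21, 2.61], [-1.34, 4.49], [0.05, 2.63], [-2.56, 2.56]. Speed limits (rad/s): [2.57, 2.57, 3.14, 3.14, 3.14, 3.14].

### API

Orientations are given as a 3x3 rotation matrix whose columns are the frame's x, y, z axes.
In Python, from cell import manip gives the robot as it stands.
- The arm moves only by the tool servo_tool, never from a script. Its argument "rows" is a list of rows, each a list of 5 numbers: the shift along the tool's x, y, z in m, then the turn about the tool's x in rad, then the opening, from 0 (shut) to 1 (fully open). In form: [[dx, dy, dz, spin, claw], ...]. A call has 1 to 10 rows; each row shifts and turns the commanded pose from where the row before left it, along the tool's axes as they then stand; what a row does not reach is not made up. A row lasts 1/10 s, in which the tool goes at most 50 mm and 8.59 degrees, less where a joint would pass 70% of its speed; a pose out of reach is approached as far as the arm can. A call is refused whole if a number of a shift passes 0.05 or a number of a turn 0.15, either way. A call with a gripper value outside its range is refused whole. The fingers move at their own pace and stop on an object; "grip_force" is the grip in N (left out, the last holds). Time passes only in rows, so rows that do not move let the fingers close. It gives the time, the measured TCP pose, the force and the opening at its end, in the units of the state.
- manip.get_state(): the state, without advancing time (a new reading comes with each control period).
- manip.read_camera(name): name is "scene" or "top" or "wrist"; returns the picture (400x640x3 uint8, red, green, blue); there is no depth.
- manip.camera_params(name): a dict with "K" (3x3 intrinsics, pixels), "k1" (the pictures are not rectified: a ray, as slopes to the right and down, at radius r is drawn at 1 + k1 r^2 times it, then the intrinsics apply), "camera_from_world" (4x4, takes a point from world to camera coordinates). Camera axes: x right, y up, looking along -z (the intrinsics and any distortion apply to the point x, -y, -z); pixel columns grow to the right and rows downward; lengths in m; the calibration is good to about 2 mm. A picture is of the moment at which its call begins: read the wrist's pose just before it. camera_params takes no time and is no camera call; for the wrist camera it gives the pose at the moment of the call.
- manip.finish_job(): hands the job in, once; it reports no verdict.
The state is a dict: "clock": time; "joint_positions": joint angles; "joint_vel": joint speeds; "tau": joint torques, N m; "eef_pos": TCP position; "ee_rot": TCP orientation; "ft_force": force on the tool from outside, world axes, zero at the start; "torque": the same for the moment, N m; "width": opening from 0.0 (shut) to 1.0 (fully open).
Only numpy, scipy, OpenCV 4.12 (cv2) and the standard library are available. Lean on these libraries where they do the work, as an engineer would, in place of code of your own. Each camera call takes 0.05 s, during which the arm holds its last target.

### The job

The filter cartridge on the bench air cleaner has been set down with its three lugs riding on the rim of the neck. Without lifting it out, turn it by its handle while pressing lightly until the lugs drop into the notches and it sits fully home, then slide the bolt all the way in over it and let go. Do not disturb the tray stack, the jar or the screwdriver.

Things in the scene. Friction and masses are not known exactly. Their poses are not given: they have to be found in the camera images.
- unit: White bench air cleaner, fixed, a 190 x 250 x 70 mm box (x -95..95, y -160..90 mm) with a round grey neck on top. Origin on the bench under the neck's axis, z up. The bolt runs on a grey block on the -y side of the neck. The cartridge is home when its origin is 74 mm above this one.
- neck_rim (a point): Centre of the neck's rim, on its axis, 115 mm above the bench, axes as the unit's. The neck's inner radius is 50 mm, outer 62 mm. Three equal notches, open at the top, 15 mm deep and about 23 mm wide, cut through the rim at 90, 210 and 330 degrees about z from the x axis.
- cartridge: Loose white filter cartridge, 0.25 to 0.5 kg: disc of radius 48 mm, 36 mm thick, bar handle on top. Origin at the centre of its underside, z up. Three equal lugs, 14 mm wide, reach radius 64 mm, 26 to 36 mm above the origin, at 0, 120 and 240 degrees from its x axis. Starts with lugs on the rim (origin 89 mm above the unit's), 20 to 60 degrees of turn from the nearest notches, either way.
- handle_top (a point): Centre of the top of the cartridge's handle, 82 mm above its origin. The handle lies along the cartridge's x axis: 64 mm long, 14 mm thick, 46 mm high. Any lug fits any notch; it drops 15 mm when the lugs are within about 3 degrees of the notches, i.e. the cartridge's x axis at -30, 90 or 210 degrees from the unit's. 2 mm of sideways play.
- bolt (a joint): Travel of the flat steel bolt, 0 = fully out, 0.036 m = fully in (end stop). Slides along the unit's +y axis towards the neck, about 1.5 N of friction, stays where left; starts 0 to 4 mm in. Its 24 mm wide tongue passes 2 mm above the rim: over the cartridge once that is home, blocked by it before.
- bolt_knob (a point): Top centre of the upright knob of the bolt: 14 mm thick along the unit's x, 26 mm long along the unit's y, 42 mm high; it stands on the 6 mm tongue, its top is 165 mm above the bench. It moves with the bolt; fully out it is at x 0, y -120 mm in the unit's frame.
- tray_stack: Bystander: stack of clear component trays, 130 x 200 x 75 mm, origin at the centre of its underside.
- jar: Bystander: small closed jar, 60 mm across and 75 mm high, standing near the unit's +x side, origin at the centre of its underside.
- screwdriver: Bystander: screwdriver lying on the bench.
Not all that is in view belongs to the job. Of the things like the cartridge, leave any that is orange or red; of the rest the smaller one is meant.

How it is judged:
On the way, in this order (a step that is already met when the one before it is completed fails the run):
1. the cartridge has dropped into the notches while the bolt is still out (z of cartridge in the frame of unit below 0.078 m and angle between cartridge's own z axis and vertical below 0.08 rad and value of joint bolt below 0.015 m), for 0.2 s.
2. the bolt is slid in over the cartridge (value of joint bolt above 0.03 m), for 0.2 s.
At the end, for the whole second after the job is handed in: The cartridge is home in the neck (its origin less than 78 mm above the unit's origin and within 6 mm of the neck's axis, tilted under 0.08 rad), at rest, and the bolt is in by more than 30 mm (z of cartridge in the frame of unit below 0.078 m and angle between cartridge's own z axis and vertical below 0.08 rad and horizontal distance between cartridge and unit below 0.006 m and value of joint bolt above 0.03 m and linear speed of cartridge below 0.02 m/s); the robot touches nothing.
It fails at once if the cartridge is lifted more than 14 mm off the rim (z of cartridge in the frame of unit above 0.103 m).
It fails at once if the cartridge is rammed or jammed hard against the unit (contact forces of over 80 N in sum) (contact force between cartridge and unit above 80 N).
It fails at once if a bystander is moved more than 20 mm (distance of any of tray_stack, jar, screwdriver from where it was at the start of the episode above 0.02 m).
It also fails if it takes over 45 s, if anything falls off the work surface, if the arm or the gripper's body presses on something with over 40 N, if the wrist force passes 120 N, or if a joint passes its speed limit or range.

## Working session

There is one attempt and no reset: what is moved stays moved. The work goes in short steps, Python scripts to look and compute and a tool call to move; the robot and the scene stay as the last step left them, time stands still between calls to the robot, and variables do not carry over. Pictures are saved under pics/ and viewed, and the job is handed in when it is done.

Besides the shell and the picture viewer there is one more tool, called after ">>>" by a JSON object that holds its "fn" and its "kwargs", one argument or row to a line. servo_tool: Moves the arm, as the interface text tells. Its arguments: {"type":"object","properties":{"rows":{"type":"array","items":{"type":"array","items":{"type":"number"}}},"grip_force":{"type":"number"}},"required":["rows"]}

```bash
mkdir -p pics
python3 - <<'E'
from cell import manip
import cv2,json
for n in ["scene","top"]:
    im=manip.read_camera(n); cv2.imwrite(f"pics/{n}0.png",im[:,:,::-1])
    p=manip.camera_params(n); print(n,p)
s=manip.get_state(); print(s)
E
```

```text
scene {'K': array([[500.94494613,   0.        , 320.04171141],
       [  0.        , 500.94494613, 193.16293655],
       [  0.        ,   0.        ,   1.        ]]), 'k1': -0.018551535523287366, 'camera_from_world': array([[ 0.82205984,  0.56939203, -0.00321369, -0.48038398],
       [-0.39065012,  0.5680894 ,  0.72433895,  0.11756949],
       [ 0.41425849, -0.59419454,  0.68943655, -1.76558489],
       [ 0.        ,  0.        ,  0.        ,  1.        ]])}
top {'K': array([[380.36079625,   0.        , 319.04654282],
       [  0.        , 380.36079625, 196.58380034],
       [  0.        ,   0.        ,   1.        ]]), 'k1': -0.01599850580230578, 'camera_from_world': array([[-0.02435566, -0.99960816, -0.01379617,  0.03861373],
       [ 0.99615711, -0.02542831,  0.08381181, -0.58542372],
       [-0.08412979, -0.01170187,  0.99638609, -1.34479073],
       [ 0.        ,  0.        ,  0.        ,  1.        ]])}
{'clock': 0.1, 'joint_positions': array([-1.29399996e+00,  3.20257290e-01,  1.56555401e+00, -3.47462526e-05,
        1.25738414e+00, -2.00039122e-02]), 'joint_vel': array([-0.00041498, -0.00144955, -0.00314833, -0.00012935, -0.0001439 ,
       -0.00254905]), 'tau': array([ 9.39099482e-05, -4.16408443e+01, -2.34703106e+01, -4.62981257e-05,
        4.87375321e-03, -2.87002464e-06]), 'eef_pos': array([ 0.16802858, -0.54942393,  0.20645069]), 'ee_rot': array([[-4.69796091e-04,  2.92471785e-01, -9.56274037e-01],
       [ 1.53273981e-03, -9.56272809e-01, -2.92472162e-01],
       [-9.99998715e-01, -1.60312156e-03,  9.70079853e-07]]), 'ft_force': array([-0.16409414, -0.44629617, -0.15796034]), 'torque': array([-0.01037887,  0.05967772,  0.00344222]), 'width': 1.0052290434407436}
```

View pics/scene0.png

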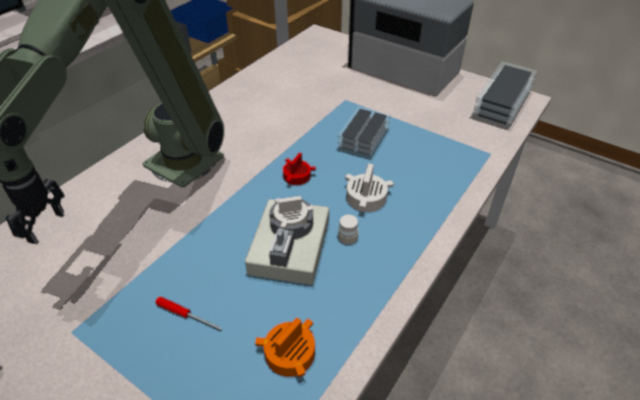

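View pics/top0.png

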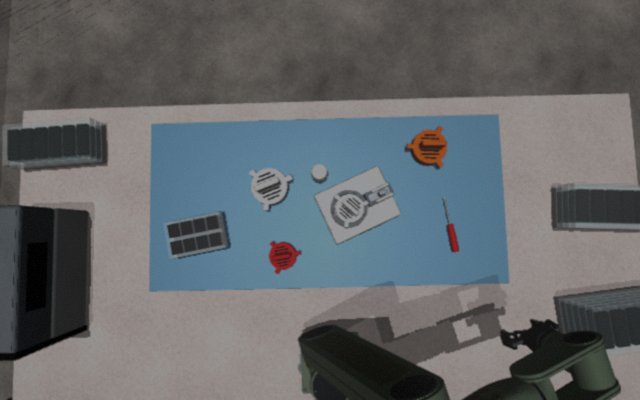

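The unit is at top-image pixel (358,205) with the small white cartridge on its neck. The knob is near (380,193), the jar at (319,172) and the screwdriver at (450,225). I'll enlarge it.

```bash
cat > h.py <<'E'
import numpy as np,cv2
from cell import manip
def proj(n,P,p=None):
    p=p or manip.camera_params(n); P=np.atleast_2d(P)
    c=P@p["camera_from_world"][:3,:3].T+p["camera_from_world"][:3,3]
    s=np.c_[c[:,0]/-c[:,2],-c[:,1]/-c[:,2]]; r2=(s**2).sum(1,keepdims=True)
    s=s*(1+p["k1"]*r2); K=p["K"]; return s*[K[0,0],K[1,1]]+K[:2,2]
def back(n,uv,z,p=None):
    p=p or manip.camera_params(n); K=p["K"]; uv=np.atleast_2d(uv).astype(float)
    d=(uv-K[:2,2])/[K[0,0],K[1,1]]; s=d.copy()
    for _ in range(10): s=d/(1+p["k1"]*(s**2).sum(1,keepdims=True))
    R=p["camera_from_world"][:3,:3]; t=p["camera_from_world"][:3,3]
    o=-R.T@t; w=np.c_[s[:,0],-s[:,1],-np.ones(len(s))]@R
    return o+w*((z-o[2])/w[:,2])[:,None]
E
python3 - <<'E'
import cv2
im=cv2.imread("pics/top0.png")[155:255,300:420]; cv2.imwrite("pics/topc.png",cv2.resize(im,None,fx=6,fy=6,interpolation=cv2.INTER_CUBIC)[:600])
im=cv2.imread("pics/scene0.png")[185:290,235:345]; cv2.imwrite("pics/scc.png",cv2.resize(im,None,fx=5.7,fy=5.7,interpolation=cv2.INTER_CUBIC)[:600])
E
```

```text
(no output)
```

View pics/topc.png

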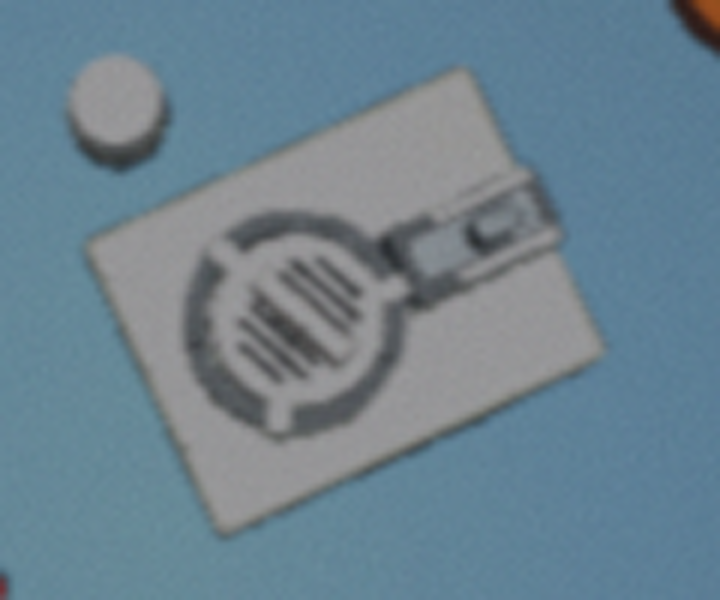

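View pics/scc.png

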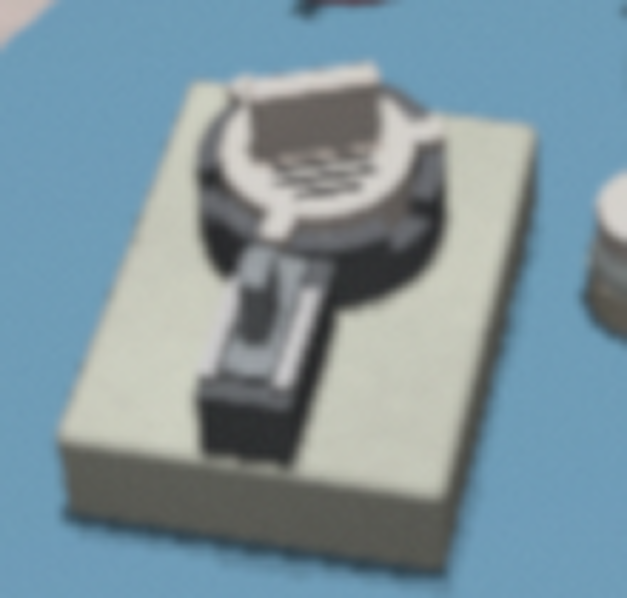

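In the top crop (6x, offset 300,155), the box-top corners are at (87,243), (465,67), (605,350) and (222,535). The lug tips are at (222,250), (393,291) and (280,420). The jar is at (117,95).

Run:
```python
from h import *
f=lambda c:(np.array(c)+.5)/6-.5+[300,155]
c=back("top",f([[87,243],[465,67],[605,350],[222,535]]),.07)
print(c[:,:2].round(4), [np.linalg.norm(c[i]-c[(i+1)%4]).round(4) for i in range(4)])
# 2D rigid fit: corners (x,y): (95,90),(95,-160),(-95,-160),(-95,90)
m=np.array([[95,90],[95,-160],[-95,-160],[-95,90]])/1e3
cm=c[:,:2].mean(0);mm=m.mean(0);A=(m-mm);B=c[:,:2]-cm
th=np.arctan2((A[:,0]*B[:,1]-A[:,1]*B[:,0]).sum(),(A*B).sum())
R=np.array([[np.cos(th),-np.sin(th)],[np.sin(th),np.cos(th)]]);t=cm-R@mm
print("unit",t,np.degrees(th),(m@R.T+t-c[:,:2]).round(4))
l=back("top",f([[222,250],[393,291],[280,420]]),.125)[:,:2]
lc=l.mean(0);print("lug centre",lc)
rel=(l-t)@R
print("lugs unit frame",rel.round(4),np.degrees(np.arctan2(rel[:,1],rel[:,0])),np.linalg.norm(rel,axis=1))
rel=(l-lc)@R
print("about own centre",np.degrees(np.arctan2(rel[:,1],rel[:,0])))
j=back("top",f([[117,95]]),.075)[:,:2];print("jar",j,(j-t)@R)
# overlay in scene: check
pts=np.c_[np.r_[m,m]@R.T+t,np.r_[np.full(4,.07),np.zeros(4)]]
print(((proj("scene",pts)-[235,185])*5.7).round())
k=np.r_[R@[0,-.12]+t,.165];print("knob",k,((proj("scene",k)-[235,185])*5.7).round(),((proj("top",k)-[300,155])*6).round())
```

```text
[[ 0.5881  0.0406]
 [ 0.6855 -0.1822]
 [ 0.5185 -0.2568]
 [ 0.4179 -0.0329]] [np.float64(0.2432), np.float64(0.1829), np.float64(0.2454), np.float64(0.1854)]
unit [ 0.53832782 -0.07581318] 23.836163875659636 [[ 0.0008  0.0043]
 [ 0.0044 -0.0015]
 [-0.0024 -0.0038]
 [-0.0028  0.0011]]
lug centre [ 0.53729727 -0.07682182]
lugs unit frame [[ 0.0519  0.0209]
 [-0.0092 -0.0549]
 [-0.0468  0.0325]] [ 21.95922638 -99.47431293 145.24569536] [0.05599984 0.05570371 0.05698451]
about own centre [ 21.92381241 -98.17347286 144.03640205]
jar [[0.67355848 0.02105394]] [[0.16284234 0.03395504]]
[[540. 116.]
 [446. 490.]
 [ 52. 430.]
 [190.  69.]
 [539. 207.]
 [447. 580.]
 [ 67. 520.]
 [200. 160.]]
knob [ 0.58682254 -0.18557775  0.165     ] [[256. 261.]] [[500. 217.]]
```

Run:
```python
from h import *
f=lambda c:(np.array(c)+.5)/5.7-.5+[235,185]
h=back("scene",f([[240,90],[375,72]]),.171);print(h,np.linalg.norm(h[1]-h[0]),h.mean(0),np.degrees(np.arctan2(*(h[1]-h[0])[[1,0]])))
l=back("scene",f([[440,128],[275,228]]),.125);print(l)
p=manip.camera_params("wrist");s=manip.get_state();print(p)
R=p["camera_from_world"][:3,:3];o=-R.T@p["camera_from_world"][:3,3]
print("cam in tool",s["ee_rot"].T@(o-s["eef_pos"]), "axes in tool\n",s["ee_rot"].T@R.T)
d=np.array([.54,-.076,.38])-s["eef_pos"];print("shift tool",s["ee_rot"].T@d)
```

```text
[[ 0.5141811  -0.10618415  0.171     ]
 [ 0.56026117 -0.05939664  0.171     ]] 0.06566919911218044 [ 0.53722114 -0.08279039  0.171     ] 45.43644902102544
[[ 0.5812151  -0.03579585  0.125     ]
 [ 0.55517702 -0.13573729  0.125     ]]
{'K': array([[289.43751791,   0.        , 323.60521516],
       [  0.        , 289.43751791, 194.32176343],
       [  0.        ,   0.        ,   1.        ]]), 'k1': -0.02900870826222885, 'camera_from_world': array([[ 0.29359873, -0.95592637, -0.00213583, -0.57404832],
       [ 0.9204451 ,  0.28330287, -0.26929595,  0.03564182],
       [ 0.25803219,  0.07709904,  0.9630551 , -0.37882181],
       [ 0.        ,  0.        ,  0.        ,  1.        ]])}
cam in tool [-1.66747921e-01 -4.43251619e-05 -6.83776735e-02] axes in tool
 [[ 5.32709672e-04  2.69297412e-01 -9.63056914e-01]
 [ 9.99999163e-01 -1.27889960e-03  1.95528293e-04]
 [-1.17899783e-03 -9.63056212e-01 -2.69297868e-01]]
shift tool [-0.1729982  -0.34420951 -0.49416977]
```

Handle heading measured in the scene picture is 45.4° world (length 65.7 mm against 64 mm), about 22° in the unit frame. The lug angles agree. The nearest seat is −30°, so it needs about 52° clockwise, which is +spin. I'll move over it.

>>> {"fn": "servo_tool", "kwargs": {
  "rows": [
    [-0.043,0,0,0,1],
    [-0.043,0,0,0,1],
    [-0.043,-0.01,-0.01,0,1],
    [-0.043,-0.01,-0.014,0,1],
    [0,-0.027,-0.039,0,1],
    [0,-0.027,-0.039,0,1],
    [0,-0.027,-0.039,0,1],
    [0,-0.027,-0.039,0,1],
    [0,-0.027,-0.039,0,1],
    [0,-0.027,-0.039,0,1]
  ]
}}

```text
clock: 1.1
eef_pos: [0.3623, -0.2986, 0.3789]
ee_rot: [[-0.0, 0.292, -0.956], [0.0, -0.956, -0.292], [-1.0, -0.0, 0.0]]
ft_force: [0.8, -1.1, 0.2]
width: 1.0
```

>>> {"fn": "servo_tool", "kwargs": {
  "rows": [
    [0,-0.027,-0.039,0,1],
    [0,-0.027,-0.039,0,1],
    [0,-0.027,-0.039,0,1],
    [0,-0.027,-0.039,0,1],
    [0,-0.027,-0.039,0,1],
    [0,-0.027,-0.039,0,1],
    [0,0,0,-0.13,1],
    [0,0,0,-0.13,1],
    [0,0,0,-0.13,1],
    [0,0,0,-0.116,1]
  ]
}}

```text
clock: 2.1
eef_pos: [0.538, -0.0767, 0.3786]
ee_rot: [[-0.001, 0.723, -0.691], [0.0, -0.691, -0.723], [-1.0, -0.001, 0.001]]
ft_force: [1.1, -0.3, 0.5]
width: 0.999
```

Run:
```python
from h import *
import pickle
s=manip.get_state();p=manip.camera_params("wrist");im=manip.read_camera("wrist")
pickle.dump(p,open("w1.pkl","wb"))
cv2.imwrite("pics/w1.png",im[:,:,::-1]);print(s["eef_pos"],s["ee_rot"],s["joint_positions"],s["clock"],s["ft_force"])
```

```text
[ 0.53797041 -0.07669989  0.37858312] [[-1.31671708e-03  7.23157006e-01 -6.90682424e-01]
 [ 8.10501511e-05 -6.90682943e-01 -7.23157705e-01]
 [-9.99999130e-01 -1.00817401e-03  8.50822042e-04]] [-1.62698491e-01  2.14527208e-01  1.29004968e+00 -1.33608767e-04
  1.63832823e+00  5.99725654e-01] 2.1 [ 1.0977106  -0.31980539  0.54036225]
```

View pics/w1.png

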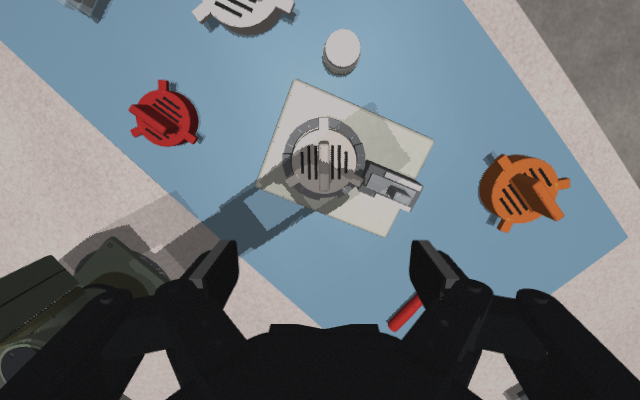

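Run:
```python
import cv2
im=cv2.imread("pics/w1.png")[70:245,245:445]; cv2.imwrite("pics/w1c.png",cv2.resize(im,None,fx=3.4,fy=3.4,interpolation=cv2.INTER_CUBIC))
im=cv2.imread("pics/w1.png")[110:205,275:375]; cv2.imwrite("pics/w1d.png",cv2.resize(im,None,fx=6,fy=6,interpolation=cv2.INTER_CUBIC))
```

```text
(no output)
```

View pics/w1c.png

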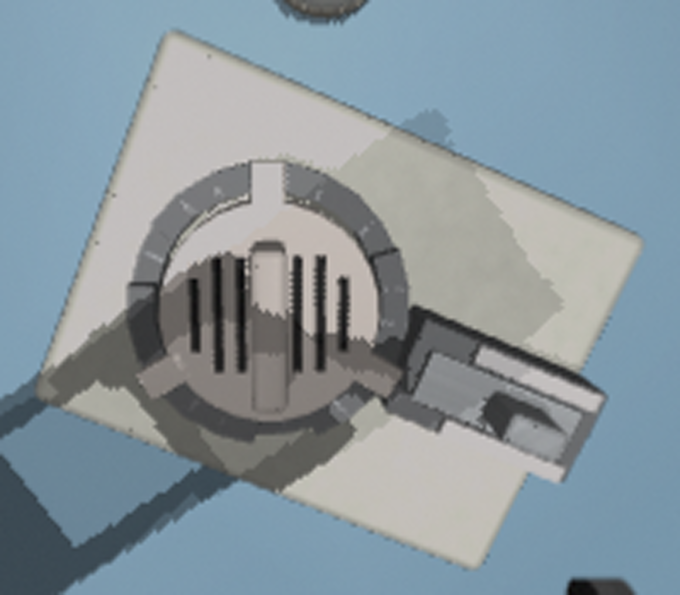

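View pics/w1d.png

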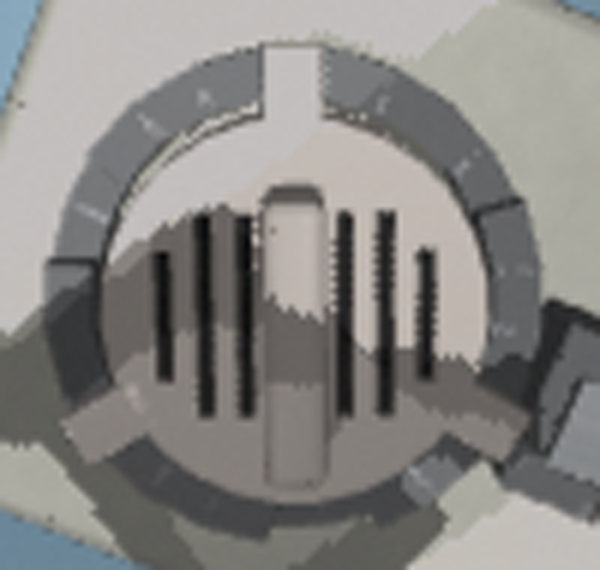

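Wrist view: box-top corners in the 3.4x crop are at (170,32), (643,238), (475,568) and (40,393). In the 6x crop the handle top runs from (293,197) to (296,490), with lug tips at (292,45), (78,437) and (512,437). The knob top is near (545,440) in the 3.4x crop.

Run:
```python
from h import *
import pickle
p=pickle.load(open("w1.pkl","rb"))
f=lambda c:(np.array(c)+.5)/3.4-.5+[245,70]
g=lambda c:(np.array(c)+.5)/6-.5+[275,110]
c=back("wrist",f([[170,32],[643,238],[475,568],[40,393]]),.07,p)
m=np.array([[95,90],[95,-160],[-95,-160],[-95,90]])/1e3
cm=c[:,:2].mean(0);mm=m.mean(0);A=(m-mm);B=c[:,:2]-cm
th=np.arctan2((A[:,0]*B[:,1]-A[:,1]*B[:,0]).sum(),(A*B).sum())
R=np.array([[np.cos(th),-np.sin(th)],[np.sin(th),np.cos(th)]]);t=cm-R@mm
print("unit",t,np.degrees(th),[np.linalg.norm(c[i]-c[(i+1)%4]).round(4) for i in range(4)])
h=back("wrist",g([[293,197],[296,490]]),.171,p);print("handle",h.mean(0),np.linalg.norm(h[1]-h[0]),np.degrees(np.arctan2(*(h[0]-h[1])[[1,0]])))
l=back("wrist",g([[292,45],[78,437],[512,437]]),.125,p)[:,:2];print("lugs",l.mean(0),np.linalg.norm(l-l.mean(0),axis=1));r=(l-l.mean(0));print(np.degrees(np.arctan2(r[:,1],r[:,0])))
k=back("wrist",f([[545,440]]),.165,p)[:,:2];print("knob",k,(k-t)@R)
s=manip.get_state();print("to handle",s["ee_rot"].T@(np.array([*h.mean(0)[:2],.143])-s["eef_pos"]))
```

```text
unit [ 0.53932432 -0.07475787] 23.787162572063853 [np.float64(0.242), np.float64(0.185), np.float64(0.2412), np.float64(0.1822)]
handle [ 0.53804847 -0.07646523  0.171     ] 0.06471795155838492 46.965571745601395
lugs [ 0.53817282 -0.07609486] [0.06288063 0.0622388  0.06263244]
[ 46.81278473 166.73847146 -73.73267039]
knob [[ 0.58778859 -0.1860653 ]] [[-0.00054754 -0.12139946]]
to handle [ 2.35599644e-01  3.87511014e-05 -5.36537147e-04]
```

Both views agree: cartridge at (0.538,−0.076), heading 46.9°, and unit yaw 23.8°. That puts the relative heading at +23.1°, so it needs about −53° (spin +0.927). I'll descend astride the handle.

>>> {"fn": "servo_tool", "kwargs": {
  "rows": [
    [0.045,0,0,-0.01,1],
    [0.045,0,0,0,1],
    [0.045,0,0,0,1],
    [0.04,0,0,0,1],
    [0.025,0,0,0,1],
    [0.02,0,0,0,1],
    [0.015,0,0,0,1],
    [0,0,0,0,1]
  ]
}}

```text
clock: 2.95
eef_pos: [0.5362, -0.0768, 0.1418]
ee_rot: [[-0.006, 0.725, -0.689], [0.001, -0.689, -0.725], [-1.0, -0.005, 0.003]]
ft_force: [-0.9, -0.2, -0.3]
width: 1.006
```

>>> {"fn": "servo_tool", "kwargs": {
  "rows": [
    [0,0,0,0,0],
    [0,0,0,0,0],
    [0,0,0,0,0],
    [0,0,0,0,0],
    [0,0,0,0,0],
    [0,0,0,0,0],
    [0,0,0,0,0]
  ],
  "grip_force": 30
}}

```text
clock: 3.65
eef_pos: [0.5381, -0.077, 0.1447]
ee_rot: [[0.0, 0.726, -0.687], [-0.0, -0.687, -0.726], [-1.0, 0.0, -0.0]]
ft_force: [-1.2, 0.7, 3.5]
width: 0.142
```

Gripped (opening about 12–14 mm). I'll turn most of the way.

>>> {"fn": "servo_tool", "kwargs": {
  "rows": [
    [0,0,0,0.06,0],
    [0,0,0,0.1,0],
    [0,0,0,0.1,0],
    [0,0,0,0.1,0]
  ]
}}

```text
clock: 4.05
eef_pos: [0.5387, -0.0772, 0.1447]
ee_rot: [[0.002, 0.434, -0.901], [-0.001, -0.901, -0.434], [-1.0, 0.001, -0.001]]
ft_force: [-0.6, -0.2, 2.5]
width: 0.142
```

>>> {"fn": "servo_tool", "kwargs": {
  "rows": [
    [0.001,0,0,0.1,0],
    [0,0,0,0.1,0],
    [0,0,0,0.1,0],
    [0,0,0,0.1,0],
    [0,0,0,0.0,0]
  ]
}}

```text
clock: 4.55
eef_pos: [0.5395, -0.0775, 0.1446]
ee_rot: [[0.004, 0.052, -0.999], [-0.001, -0.999, -0.052], [-1.0, 0.002, -0.004]]
ft_force: [0.0, -0.9, 6.4]
width: 0.14
```

>>> {"fn": "servo_tool", "kwargs": {
  "rows": [
    [0.001,0,0,0.03,0],
    [0.001,0,0,0.03,0],
    [0,0,0,0.03,0]
  ]
}}

```text
clock: 4.85
eef_pos: [0.54, -0.0776, 0.1444]
ee_rot: [[0.006, -0.036, -0.999], [-0.002, -0.999, 0.036], [-1.0, 0.002, -0.006]]
ft_force: [-1.9, 0.7, 14.6]
width: 0.145
```

>>> {"fn": "servo_tool", "kwargs": {
  "rows": [
    [0,0,0,0.02,0],
    [0,0,0,0.02,0],
    [0,0,0,0,0]
  ]
}}

```text
clock: 5.15
eef_pos: [0.5384, -0.0769, 0.1415]
ee_rot: [[0.001, -0.077, -0.997], [-0.0, -0.997, 0.077], [-1.0, 0.0, -0.001]]
ft_force: [0.2, -0.1, -2.5]
width: 0.142
```

It started to drop at about −94.4° jaw angle: the press force vanished and z fell 3 mm. I'll follow it down.

>>> {"fn": "servo_tool", "kwargs": {
  "rows": [
    [0.003,0,0,0.015,0],
    [0.003,0,0,0.01,0],
    [0.003,0,0,0,0]
  ]
}}

```text
clock: 5.45
eef_pos: [0.5373, -0.0771, 0.131]
ee_rot: [[-0.002, -0.102, -0.995], [0.0, -0.995, 0.102], [-1.0, 0.0, 0.002]]
ft_force: [0.2, -0.6, -2.3]
width: 0.143
```

>>> {"fn": "servo_tool", "kwargs": {
  "rows": [
    [0.001,0,0,0,0],
    [0.001,0,0,0,0],
    [0.0005,0,0,0,0]
  ]
}}

```text
clock: 5.75
eef_pos: [0.5377, -0.0769, 0.1298]
ee_rot: [[-0.001, -0.102, -0.995], [0.0, -0.995, 0.102], [-1.0, -0.0, 0.001]]
ft_force: [-1.5, 1.4, 0.5]
width: 0.14
```

It's 14.9 mm down, so home. Releasing and rising.

>>> {"fn": "servo_tool", "kwargs": {
  "rows": [
    [0,0,0,0,0.6],
    [0,0,0,0,0.6],
    [0,0,0,0,0.6],
    [0,0,0,0,0.6],
    [-0.02,0,0,0,0.6],
    [-0.04,0,0,0,0.6],
    [-0.045,0,0,0,0.6],
    [-0.045,0,0,0,0.6],
    [0,0,0,0,0.6]
  ]
}}

```text
clock: 6.65
eef_pos: [0.5414, -0.0776, 0.2868]
ee_rot: [[0.014, -0.102, -0.995], [-0.002, -0.995, 0.102], [-1.0, 0.001, -0.014]]
ft_force: [-0.0, 0.2, 0.1]
width: 0.601
```

Run:
```python
from h import *
import pickle
s=manip.get_state();p=manip.camera_params("wrist");im=manip.read_camera("wrist")
pickle.dump(p,open("w2.pkl","wb"))
cv2.imwrite("pics/w2.png",im[:,:,::-1]);print(s["eef_pos"],s["ee_rot"],s["joint_positions"],s["clock"],s["ft_force"])
```

```text
[ 0.54137067 -0.07756967  0.28680155] [[ 1.40929726e-02 -1.02046198e-01 -9.94679829e-01]
 [-2.41422473e-03 -9.94779194e-01  1.02022187e-01]
 [-9.99897775e-01  9.63584764e-04 -1.42657584e-02]] [-1.63287313e-01  2.27421868e-01  1.49450641e+00 -9.23812913e-05
  1.40536591e+00  1.50974089e+00] 6.65 [-0.02429467  0.20663381  0.08181429]
```

View pics/w2.png

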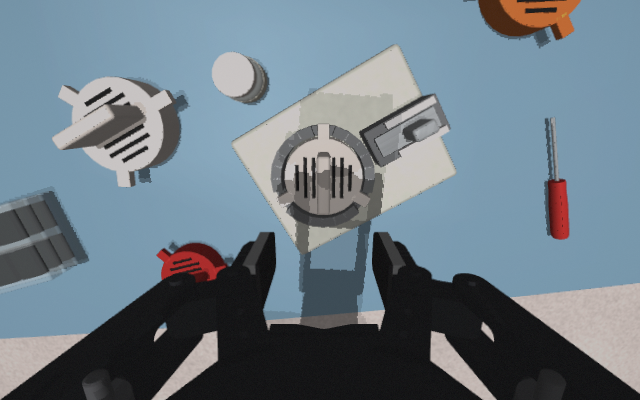

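Run:
```python
import cv2
im=cv2.imread("pics/w2.png")[85:235,260:460]; cv2.imwrite("pics/w2c.png",cv2.resize(im,None,fx=4,fy=4,interpolation=cv2.INTER_CUBIC))
from h import *
import pickle
p=pickle.load(open("w2.pkl","rb"))
th=np.radians(23.8);R=np.array([[np.cos(th),-np.sin(th)],[np.sin(th),np.cos(th)]]);t=np.array([.539,-.0752])
for z in (.171,.156):
  a=np.radians(-30);pts=[R@(r*np.array([np.cos(a),np.sin(a)]))+t for r in(-.032,.032)]
  print(((proj("wrist",[[*q,z] for q in pts],p)-[260,85])*4).round())
k=R@[0,-.120]+t;print("knob",k,((proj("wrist",[*k,.165],p)-[260,85])*4).round())
```

```text
[[246. 533.]
 [247. 285.]]
[[246. 514.]
 [247. 278.]]
knob [ 0.58742544 -0.18499516] [[672. 172.]]
```

View pics/w2c.png

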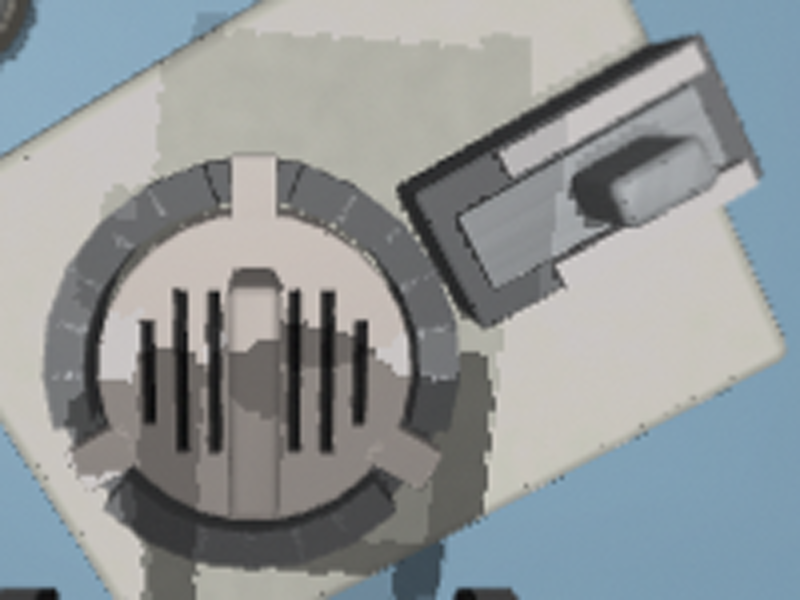

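The lugs sit in the notches and the handle's near end is at row 517 (514 predicted at home height, 533 on the rim), so the cartridge is seated. The knob top centre is at about (664,184) in the crop.

Run:
```python
from h import *
import pickle
p=pickle.load(open("w2.pkl","rb"))
th=np.radians(23.8);R=np.array([[np.cos(th),-np.sin(th)],[np.sin(th),np.cos(th)]]);t=np.array([.539,-.0752])
k=back("wrist",[[664/4+260,184/4+85]],.165,p)[0];print(k,(k[:2]-t)@R)
s=manip.get_state();E=s["ee_rot"]
print("shift",E.T@(np.array([k[0],k[1],.26])-s["eef_pos"]))
ang=np.degrees(np.arctan2(E[1,1],E[0,1]));print(ang)
```

```text
[ 0.58468217 -0.18306202  0.165     ] [-0.00172986 -0.11712422]
shift [ 0.02377776  0.10059059 -0.05531251]
-95.85541639611564
```

>>> {"fn": "servo_tool", "kwargs": {
  "rows": [
    [0,0.035,-0.019,0,0.6],
    [0,0.035,-0.019,0,0.6],
    [0,0.03,-0.018,0,0.6],
    [0,0,0,-0.14,0.6],
    [0,0,0,-0.14,0.6],
    [0,0,0,-0.14,0.6],
    [0,0,0,-0.14,0.6],
    [0,0,0,-0.14,0.6],
    [0,0,0,-0.14,0.6],
    [0,0,0,-0.14,0.6]
  ]
}}

```text
clock: 7.7
eef_pos: [0.5829, -0.182, 0.2777]
ee_rot: [[-0.003, 0.773, -0.634], [0.001, -0.634, -0.773], [-1.0, -0.003, 0.001]]
ft_force: [-0.1, 0.0, -0.5]
width: 0.602
```

>>> {"fn": "servo_tool", "kwargs": {
  "rows": [
    [0,0,0,-0.14,0.6],
    [0,0,0,-0.14,0.6],
    [0,0,0,-0.14,0.6],
    [0,0,0,-0.14,0.6],
    [0,0,0,-0.14,0.6],
    [0,0,0,-0.14,0.6],
    [0,0,0,-0.14,0.6],
    [0,0,0,-0.13,0.6],
    [0,0,0,0,0.6]
  ]
}}

```text
clock: 8.6
eef_pos: [0.583, -0.182, 0.2779]
ee_rot: [[-0.003, 0.914, 0.405], [0.001, 0.405, -0.914], [-1.0, -0.002, -0.002]]
ft_force: [-1.1, 0.3, -0.1]
width: 0.599
```

Run:
```python
from h import *
s=manip.get_state();im=manip.read_camera("wrist");p=manip.camera_params("wrist")
cv2.imwrite("pics/w3.png",im[:,:,::-1]);E=s["ee_rot"];print(s["eef_pos"],s["joint_positions"],s["clock"])
print("yaw",np.degrees(np.arctan2(E[1,1],E[0,1])),"to",E.T@(np.array([.5853,-.1827,.145])-s["eef_pos"]), proj("wrist",[.5853,-.1827,.165]))
```

```text
[ 0.58295994 -0.18203618  0.2779444 ] [-3.21442160e-01  3.46451538e-01  1.34837490e+00 -1.02598502e-04
  1.44974309e+00 -7.38131162e-01] 8.6
yaw 23.875365137207858 to [0.13293657 0.002173   0.00181044] [[325.3579149 186.3619999]]
```

View pics/w3.png

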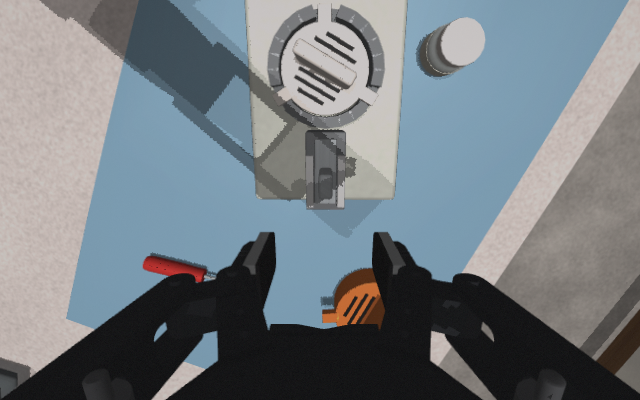

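The knob is at (326,188), matching the prediction (325,186), and the fingers straddle it. I'll descend and grip.

>>> {"fn": "servo_tool", "kwargs": {
  "rows": [
    [0.03,0.001,0.001,0,0.6],
    [0.04,0.001,0.001,0,0.6],
    [0.03,0,0,0,0.6],
    [0.02,0,0,0,0.6],
    [0.011,0,0,0,0.6],
    [0,0,0,0,0.6]
  ]
}}

```text
clock: 9.25
eef_pos: [0.5851, -0.1829, 0.1468]
ee_rot: [[-0.004, 0.915, 0.404], [0.001, 0.404, -0.915], [-1.0, -0.003, -0.002]]
ft_force: [-0.7, -0.2, 0.3]
width: 0.604
```

>>> {"fn": "servo_tool", "kwargs": {
  "rows": [
    [0,0,0,0,0],
    [0,0,0,0,0],
    [0,0,0,0,0],
    [0,0,0,0,0],
    [0,0,0,0,0]
  ]
}}

```text
clock: 9.75
eef_pos: [0.5864, -0.1833, 0.1492]
ee_rot: [[0.001, 0.914, 0.405], [-0.0, 0.405, -0.914], [-1.0, 0.001, 0.001]]
ft_force: [-0.4, 1.2, -0.4]
width: 0.004
```

The fingers shut fully without catching the knob. I'll look.

Run:
```python
from h import *
im=manip.read_camera("wrist");cv2.imwrite("pics/w4.png",im[:,:,::-1])
im=manip.read_camera("scene");cv2.imwrite("pics/s4.png",cv2.resize(im[150:300,220:360,::-1],None,fx=4,fy=4,interpolation=cv2.INTER_CUBIC))
```

```text
(no output)
```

View pics/w4.png

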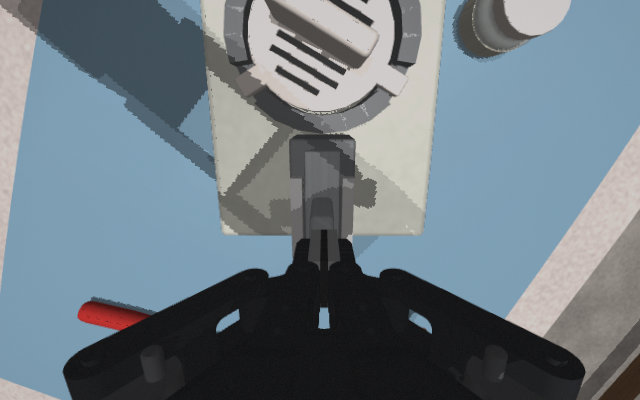

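View pics/s4.png

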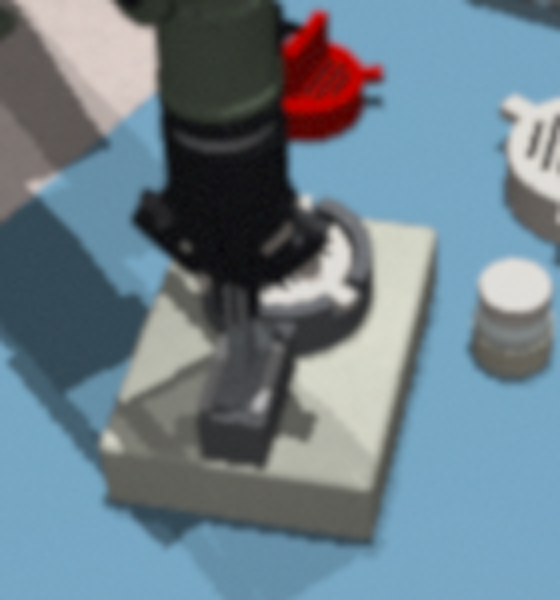

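Run:
```python
from h import *
im=cv2.imread("pics/w4.png")[120:270,250:400];im=cv2.convertScaleAbs(im,alpha=1.8,beta=15);cv2.imwrite("pics/w4c.png",cv2.resize(im,None,fx=4,fy=4,interpolation=cv2.INTER_CUBIC))
im=cv2.imread("pics/s4.png")[250:480,80:380];im=cv2.convertScaleAbs(im,alpha=1.8,beta=10);cv2.imwrite("pics/s4c.png",cv2.resize(im,None,fx=2,fy=2,interpolation=cv2.INTER_CUBIC))
s=manip.get_state();print(s["eef_pos"],s["width"],s["ft_force"])
th=np.radians(23.8);R=np.array([[np.cos(th),-np.sin(th)],[np.sin(th),np.cos(th)]]);t=np.array([.539,-.0752])
print("tcp unit",(s["eef_pos"][:2]-t)@R)
for n,o,z in(("wrist",[250,120],4),("scene",[240,212.5],8)):
  print(n,((proj(n,[s["eef_pos"],[*(R@[0,-.117]+t),.165],[*(R@[0,-.117]+t),.123],[*(R@[0,-.104]+t),.165],[*(R@[0,-.130]+t),.165]])-o)*z).round())
```

```text
[ 0.58625405 -0.1832489   0.14893599] -0.0009136770007569971 [-0.45518788 -0.89452279  0.03606019]
tcp unit [-0.00036708 -0.11792953]
wrist [[293. 433.]
 [296. 470.]
 [295. 371.]
 [296. 383.]
 [296. 553.]]
scene [[325. 174.]
 [324. 139.]
 [331. 225.]
 [333. 110.]
 [314. 169.]]
```

View pics/w4c.png

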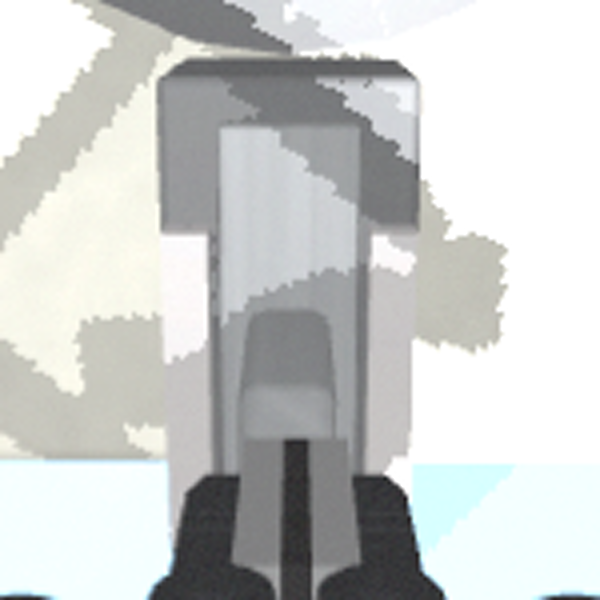

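View pics/s4c.png

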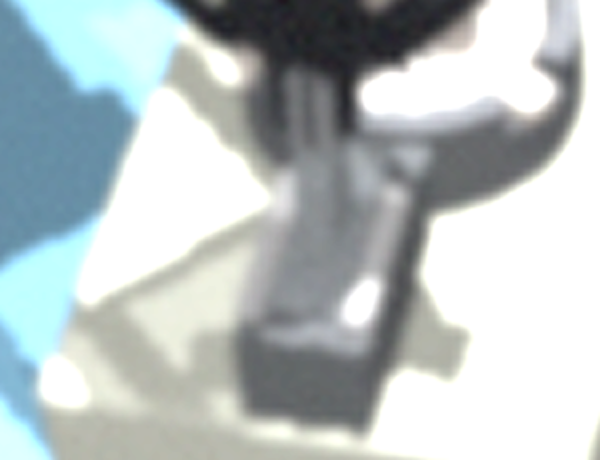

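Run:
```python
from h import *
s=manip.get_state();E=s["ee_rot"]
for x in(0,-.01,-.019,-.03):
  for z in(-.011,0,.011):
    q=(proj("wrist",[s["eef_pos"]+E@[x,-.009,z],s["eef_pos"]+E@[x,.009,z]])-[250,120])*4
    print(x,z,q.round().tolist())
```

```text
0 -0.011 [[234.0, 365.0], [353.0, 365.0]]
0 0 [[235.0, 433.0], [351.0, 433.0]]
0 0.011 [[236.0, 498.0], [350.0, 498.0]]
-0.01 -0.011 [[231.0, 388.0], [356.0, 388.0]]
-0.01 0 [[232.0, 459.0], [355.0, 459.0]]
-0.01 0.011 [[233.0, 527.0], [354.0, 527.0]]
-0.019 -0.011 [[227.0, 411.0], [359.0, 411.0]]
-0.019 0 [[228.0, 485.0], [358.0, 485.0]]
-0.019 0.011 [[230.0, 556.0], [357.0, 556.0]]
-0.03 -0.011 [[223.0, 442.0], [364.0, 442.0]]
-0.03 0 [[224.0, 521.0], [363.0, 521.0]]
-0.03 0.011 [[225.0, 596.0], [361.0, 596.0]]
```

>>> {"fn": "servo_tool", "kwargs": {
  "rows": [
    [-0.01,0,0,0,0.5],
    [0,0,0,0,0.5],
    [0,0,0,0,0.5],
    [0,0,0,0,0.5]
  ]
}}

```text
clock: 10.25
eef_pos: [0.5862, -0.1832, 0.1588]
ee_rot: [[0.0, 0.914, 0.405], [-0.0, 0.405, -0.914], [-1.0, 0.0, 0.0]]
ft_force: [-1.1, -0.3, -0.9]
width: 0.5
```

Run:
```python
from h import *
s=manip.get_state();im=manip.read_camera("wrist")
print(s["eef_pos"],s["width"],s["ft_force"],s["clock"])
im=im[100:280,230:420,::-1];im=cv2.convertScaleAbs(im,alpha=1.8,beta=15);cv2.imwrite("pics/w5c.png",cv2.resize(im,None,fx=3.3,fy=3.3,interpolation=cv2.INTER_CUBIC))
```

```text
[ 0.58616449 -0.18323896  0.15877095] 0.4999470255235806 [-1.07193156 -0.29686985 -0.86956878] 10.25
```

View pics/w5c.png

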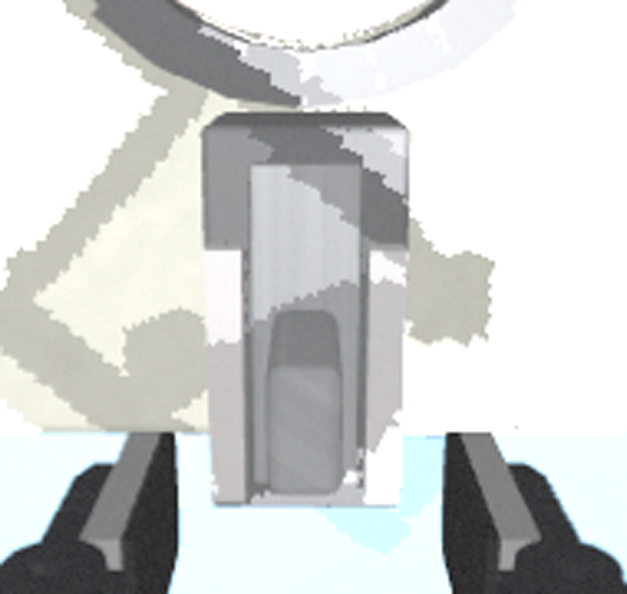

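>>> {"fn": "servo_tool", "kwargs": {
  "rows": [
    [0.01,0,0,0,0.5],
    [0.008,0,0,0,0.5],
    [0.006,0,0,0,0.5],
    [0,0,0,0,0.5]
  ]
}}

```text
clock: 10.7
eef_pos: [0.5853, -0.1829, 0.133]
ee_rot: [[-0.003, 0.914, 0.405], [0.001, 0.405, -0.914], [-1.0, -0.002, -0.002]]
ft_force: [-0.1, 0.6, 0.1]
width: 0.498
```

Run:
```python
from h import *
s=manip.get_state();im=manip.read_camera("wrist")
print(s["eef_pos"],s["width"],s["ft_force"],s["clock"])
im=im[100:280,230:420,::-1];im=cv2.convertScaleAbs(im,alpha=1.8,beta=15);a=cv2.resize(im,None,fx=2,fy=2,interpolation=cv2.INTER_CUBIC)
im=manip.read_camera("scene")[190:280,230:330,::-1];im=cv2.convertScaleAbs(im,alpha=1.8,beta=10);b=cv2.resize(im,(400,360),interpolation=cv2.INTER_CUBIC)
cv2.imwrite("pics/w6c.png",np.hstack([a,b]))
```

```text
[ 0.58526447 -0.18293153  0.13300166] 0.49848250544068073 [-0.1012089   0.60742934  0.0981668 ] 10.7
```

View pics/w6c.png

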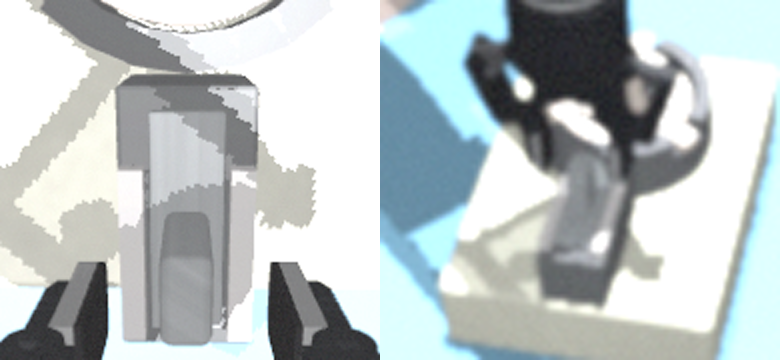

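>>> {"fn": "servo_tool", "kwargs": {
  "rows": [
    [0,0,0,0,0],
    [0,0,0,0,0],
    [0,0,0,0,0],
    [0,0,0,0,0],
    [0,0,0,0,0]
  ]
}}

```text
clock: 11.3
eef_pos: [0.5854, -0.1838, 0.1352]
ee_rot: [[-0.001, 0.914, 0.405], [-0.001, 0.405, -0.914], [-1.0, -0.002, 0.0]]
ft_force: [-4.6, -2.0, 5.0]
width: 0.147
```

Gripped this time (0.147). I'll slide along −tool z (unit +y).

>>> {"fn": "servo_tool", "kwargs": {
  "rows": [
    [0,0,-0.002,0,0],
    [0,0,-0.004,0,0],
    [0,0,-0.004,0,0],
    [0,0,-0.004,0,0],
    [0,0,0,0,0]
  ]
}}

```text
clock: 11.8
eef_pos: [0.5796, -0.1708, 0.1353]
ee_rot: [[-0.001, 0.914, 0.405], [-0.001, 0.405, -0.914], [-1.0, -0.001, 0.0]]
ft_force: [-5.7, -2.0, 6.0]
width: 0.15
```

>>> {"fn": "servo_tool", "kwargs": {
  "rows": [
    [0,0,-0.004,0,0],
    [0,0,-0.004,0,0],
    [0,0,-0.004,0,0],
    [0,0,-0.003,0,0],
    [0,0,-0.002,0,0],
    [0,0,0,0,0]
  ]
}}

```text
clock: 12.4
eef_pos: [0.5729, -0.1554, 0.1352]
ee_rot: [[-0.001, 0.914, 0.405], [-0.001, 0.405, -0.914], [-1.0, -0.001, 0.001]]
ft_force: [-4.7, -1.9, 4.7]
width: 0.149
```

>>> {"fn": "servo_tool", "kwargs": {
  "rows": [
    [0,0,-0.001,0,0],
    [0,0,-0.001,0,0],
    [0,0,-0.001,0,0],
    [0,0,0,0,0]
  ]
}}

```text
clock: 12.8
eef_pos: [0.5719, -0.1531, 0.1352]
ee_rot: [[-0.001, 0.914, 0.405], [-0.002, 0.405, -0.914], [-1.0, -0.001, 0.002]]
ft_force: [-4.1, -3.3, 4.3]
width: 0.149
```

>>> {"fn": "servo_tool", "kwargs": {
  "rows": [
    [0,0,-0.001,0,0],
    [0,0,-0.001,0,0],
    [0,0,0,0,0]
  ]
}}

```text
clock: 13.1
eef_pos: [0.5719, -0.153, 0.1353]
ee_rot: [[0.001, 0.914, 0.406], [-0.005, 0.406, -0.914], [-1.0, -0.001, 0.005]]
ft_force: [-3.3, -8.8, 2.2]
width: 0.15
```

The end stop is reached: 33.6 mm travelled, with rising force and no further motion. Backing off slightly, releasing and rising.

>>> {"fn": "servo_tool", "kwargs": {
  "rows": [
    [0,0,0.001,0,0],
    [0,0,0,0,0.5],
    [0,0,0,0,0.5],
    [0,0,0,0,0.5],
    [0,0,0,0,0.5],
    [-0.02,0,0,0,0.5],
    [-0.04,0,0,0,0.5],
    [-0.04,0,0,0,0.5],
    [-0.04,0,0,0,0.5],
    [0,0,0,0,0.5]
  ]
}}

```text
clock: 14.1
eef_pos: [0.575, -0.1517, 0.2813]
ee_rot: [[0.013, 0.914, 0.405], [-0.003, 0.405, -0.914], [-1.0, 0.01, 0.008]]
ft_force: [0.1, -0.7, 0.3]
width: 0.5
```

Run:
```python
from h import *
s=manip.get_state();im=manip.read_camera("wrist");print(s["eef_pos"],s["ft_force"],s["width"],s["clock"])
cv2.imwrite("pics/w7.png",im[:,:,::-1])
th=np.radians(23.8);R=np.array([[np.cos(th),-np.sin(th)],[np.sin(th),np.cos(th)]]);t=np.array([.539,-.0752])
print("knob top centre if in/out",proj("wrist",[[*(R@[0,-.084]+t),.165],[*(R@[0,-.117]+t),.165]]))
im=manip.read_camera("scene");cv2.imwrite("pics/s7.png",im[:,:,::-1])
```

```text
[ 0.57499328 -0.15170904  0.28126608] [ 0.09992923 -0.68274938  0.25711866] 0.4995135126508835 14.1
knob top centre if in/out [[321.73695155 184.60956041]
 [321.69406848 215.84865436]]
```

View pics/w7.png

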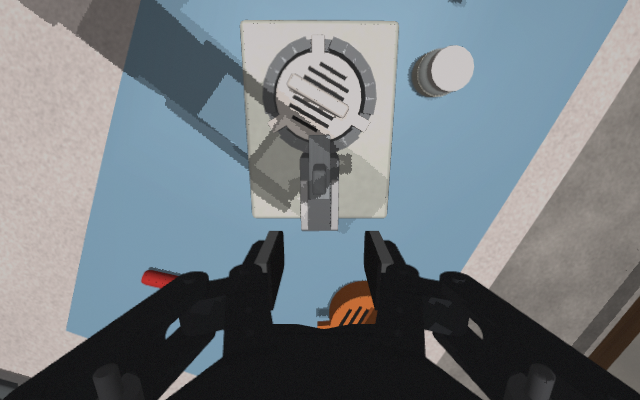

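View pics/s7.png

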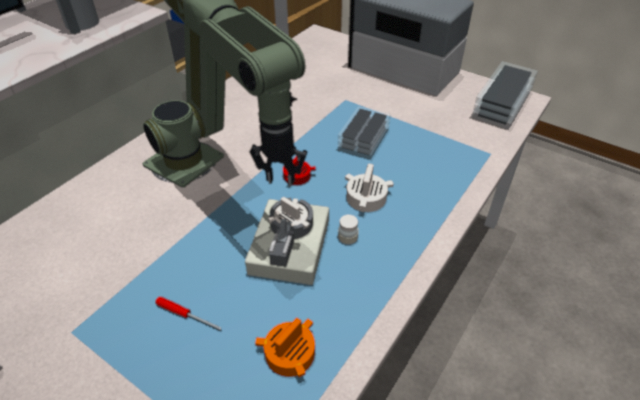

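The tongue lies over the rim with its tip at (318,137), and the knob top is at about (320,184), against a prediction of (322,185) for fully in. The cartridge is still home, the bystanders are unmoved, and the gripper is clear.

```bash
python3 -c "
from cell import manip
print(manip.finish_job())"
```

```text
the job is handed in; nothing more can be done
None
```

I turned the small white cartridge about 52° clockwise by its handle, with at most about 15 N of pressing force seen, until its lugs dropped into the notches. Then I slid the bolt in to its end stop, released it, moved the arm clear and handed the job in at about 14 s of the 45 s allowed.

**Final checks:**
- **Cartridge:** It came down 14.9 mm against the 15 mm expected. The wrist picture showed all three lugs in the notches.
- **Bolt:** The knob moved 33.6 mm from about 3 mm in, until the force rose and it stopped. Afterwards the knob was within about 2 pixels of where it should be when fully in.
- **Surroundings:** By eye in the scene picture, the tray stack, jar and screwdriver had not moved. The wrist force was near 0 with the arm clear.

**What didn't go as planned:** My first grip on the knob closed on nothing. The pads sat higher above the stated fingertip point than I had assumed, and I did not pin down why. Gripping about 14 mm lower worked, and the miss did not shift the knob.

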